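# Turn the sorting carousel to the round canister

## Task

Spin the sorting turntable by pushing the pegs on its rim with the fingertips until the round canister stands at the front, squarely in line with the fixed pointer on the base, and leave it there at rest. Do not touch or pick up the canister or the cartons: they must ride round standing on the turntable, and the jar, spare carton and brush on the table must stay where they are.

Things in the scene. Friction and masses are not known exactly. Their poses are not given: they have to be found in the camera images.
- carousel: fixed base of the carousel, standing on the table; origin on the vertical turning axis at table height (z = 0), z up. Its front is its own -x direction, where a pointer bar sticks out from under the disc. The base stands at various places and turned up to 0.4 rad either way from facing the robot. The base never moves
- pointer (a point): top of the pointer: a white 22 mm tall block, 26 mm square set cornerwise, at the end of the fixed base's 22 mm wide white front bar, 168 mm from the turning axis (37 mm out from the disc's edge), 27 mm above the table; all of it lies below the disc's top
- turntable (a joint): angle (rad) of the white disc (dark rubber mat in the middle) on the base, growing anticlockwise seen from above, free for many turns either way. Light friction: about 0.7 N at a peg turns it, and it stops at once when no longer pushed. Disc 260 mm diameter, top 42 mm above the table. The loose things on it have no relation to the zero of this angle
- peg0 (a point): centre of the top of one of six identical upright dark steel pegs fixed on the disc near its rim: 12 mm diameter, 30 mm tall, tops 72 mm above the table, on a circle of 120 mm radius about the axis, every 60 degrees. In the base's frame this peg lies at the angle turntable from the base's +x
- canister: the round lidded kraft canister, the only round thing on the disc: 51 mm diameter, 48 mm tall; origin at the centre of its underside, z up. Loose, stands on the disc's rubber mat (underside 42 mm above the table), its centre about 55 to 75 mm from the turning axis, and turns with the disc by friction
- carton_front: square kraft carton, 44 x 44 mm, 46 mm tall, loose on the disc, at the front at the start; origin at the centre of its underside, z up
- carton_wide: narrow kraft carton, 34 mm (its x) by 50 mm (its y), 40 mm tall, loose on the disc; origin at the centre of its underside, z up
- carton_low: low kraft carton, 44 x 44 mm, 28 mm tall, loose on the disc; origin at the centre of its underside, z up
- jar: glass jar with a steel cap, 60 mm diameter, 85 mm tall, on the table beside the turntable; origin at the centre of its underside
- spare_carton: larger kraft carton, 100 mm (its x) by 60 mm (its y), 75 mm tall, on the table beside the turntable; origin at the centre of its underside
- brush: dusting brush lying on the table beside the turntable, about 200 mm long along its x; origin under its middle at table height
There are look-alikes about, which are no part of the job. Leave any black or red look-alike of the carton_low alone. Leave any blue or pink look-alike of the carton_wide alone.

How it is judged:
By the outcome, as a careful person would: the job done as asked, in the order asked, and still so for the second after the job is handed in, with the robot touching nothing.
It also fails if it takes over 48 s, if anything falls off the work surface, if the arm or the gripper's body presses on something with over 40 N, if the wrist force passes 120 N, or if a joint passes its speed limit or range.

## Robot

A 6-joint arm with a two-finger parallel gripper is mounted at the origin on the work surface. World frame = base frame: x ahead of the robot, y to its left, z up, the work surface at z = 0. Lengths are in mm, angles in rad, forces in N, time in s.
With the tool pointing down it reaches from about 350 to 975 mm from the base axis. Payload 7.1 kg.
Tool frame: the origin (TCP) lies on the centre line of the jaws, within the pads' length; the fingertips stand 8 mm ahead of it and the grasp point (between the pads) lies 11 mm behind it; z points along the fingers, x is the direction in which the jaws open and shut, and the axes are right-handed (so a half turn about z gives the same grasp; the last joint's range is limited). The gripper opens to 88 mm and grips with 3 to 60 N. Pads are 20 mm wide; open, the fingers measure 115 mm over their backs; the gripper's body (75 mm by 178 mm) begins 61 mm behind the grasp point.
Start: joints at [-1.293, 0.423, 1.63, -0, 1.089, -0.019], TCP at [182.806, -597.651, 230.675] pointing down, gripper open.
Joint ranges: [-3, 3], [-0.9, 2.11], [0.09, 2.58], [-1.31, 4.45], [0.11, 2.69], [-2.54, 2.54]. Speed limits (rad/s): [2.39, 2.39, 3.01, 3.14, 3.14, 3.14].

## Interface

Orientations are given as a rotation vector (axis times angle).
In Python, from workcell import ctrl gives the robot as it stands.
- The arm moves only by the shell command python3 -m handwheel 'ROWS'. ROWS is JSON, a list of rows, each a list of 3 entries, a list of its own where there are three numbers: the turn, a rotation vector about the tool's x, y, z in rad, then the shift along the tool's x, y, z in mm, then the opening, from 0 (shut) to 1 (fully open). In form: [[[ax, ay, az], [tx, ty, tz], jaw], ...]. A call has exactly 10 rows; each row shifts and turns the pose as measured when the row begins, along the tool's axes as they then stand; what a row does not reach is not made up. A row lasts 1/12 s, in which the tool goes at most 41.7 mm and 7.16 degrees, less where a joint would pass 70% of its speed; a pose out of reach is approached as far as the arm can. A call with a gripper value outside its range is refused whole. The fingers move at their own pace and stop on an object; the grip force is fixed at half the most. Time passes only in rows, so rows that do not move let the fingers close, or fill a call up. It gives the time, the measured TCP pose, the force and the opening at its end, in the units of the state.
- ctrl.get_obs(): the state, without advancing time (a new reading comes with each control period).
- ctrl.get_image(name): name is "scene" or "top"; returns a dict with "pixels" (480x640x3 uint8, red, green, blue), "camera_matrix" (3x3 intrinsics, pixels), "dist" ([k1, k2, p1, p2, k3] as OpenCV has them; the pictures are not rectified), "rvec" (rotation vector, rad) and "tvec" (3), from world to camera coordinates, as OpenCV has them. Camera axes: x right, y down, z forward; pixel columns grow to the right and rows downward; lengths in mm; the calibration is good to about 2 mm. A picture is of the moment at which its call begins. There is no depth.
- ctrl.close_job(): hands the job in, once; it reports no verdict.
Trained networks look in a picture, given as the dict that the camera call returned (one of the last four; its "shot" number tells which), for a name from the list of things; names that differ only in an ending like _2 or _b are one class to them, and where a whole thing is asked for, a point or a joint stands for the part that bears it (a point fixed in the world has none). Each returns a list of dicts, best first, with "score" (0 to 1); they miss things now and then, are a little off and sometimes report something else, mostly with a low value. They report only what shows in the picture. A call takes as long as a camera call. They do not tell look-alikes from the thing itself.
- ctrl.look_for(picture, query): "position" ([x, y, z] in mm, in the coordinates of the camera as it stood for that picture, good to about 4 mm: the middle of the surface that is visible of it).
- ctrl.spot_point(picture, query): "position" ([x, y, z] in mm, in the coordinates of the camera as it stood for that picture, good to about 4 mm: a listed point, or the origin of a listed thing).
The state is a dict: "t": time; "qpos": joint angles; "qvel": joint speeds; "joint_torque": joint torques, N m; "ee_pos": TCP position; "orientation": TCP orientation; "ft_force": force on the tool from outside, world axes, zero at the start; "moment": the same for the moment, N m; "width": finger opening in mm.
Only numpy, scipy, OpenCV 4.12 (cv2) and the standard library are available. Lean on these libraries where they do the work, as an engineer would, in place of code of your own. Each camera call takes 0.05 s, during which the arm holds its last target.

## Working session

There is one attempt and no reset: what is moved stays moved. The work goes in short steps, Python scripts to look and compute and a shell command to move; the robot and the scene stay as the last step left them, time stands still between calls to the robot, and variables do not carry over. Pictures are saved under pics/ and viewed, and the job is handed in when it is done.

```bash
mkdir -p pics; ls
cat > h.py <<'E'
import cv2,numpy as np
from workcell import ctrl
def Rt(p): return cv2.Rodrigues(np.array(p["rvec"],float))[0],np.array(p["tvec"],float).reshape(3)
def c2w(p,x):
    R,t=Rt(p); return R.T@(np.array(x)-t)
def px(p,X):
    return cv2.projectPoints(np.array(X,float).reshape(-1,3),np.array(p["rvec"],float),np.array(p["tvec"],float),np.array(p["camera_matrix"],float),np.array(p["dist"],float))[0].reshape(-1,2)
def plane(p,uv,z):
    n=cv2.undistortPoints(np.array(uv,float).reshape(-1,1,2),np.array(p["camera_matrix"],float),np.array(p["dist"],float)).reshape(-1,2)
    R,t=Rt(p); C=-R.T@t; d=np.c_[n,np.ones(len(n))]@R
    return C+d*((z-C[2])/d[:,2])[:,None]
def save(p,name,crop=None,s=1):
    im=cv2.cvtColor(np.array(p["pixels"]),cv2.COLOR_RGB2BGR)
    if crop: im=im[crop[1]:crop[3],crop[0]:crop[2]]
    im=cv2.resize(im,None,fx=s,fy=s,interpolation=cv2.INTER_CUBIC); cv2.imwrite("pics/"+name,im)
E
python3 - <<'E'
from h import *
for n in("top","scene"):
    p=ctrl.get_image(n); save(p,n+"0.png"); R,t=Rt(p); print(n,p["shot"],-R.T@t)
    for q in["carousel","pointer","peg0","canister","carton_front","carton_wide","carton_low","jar","spare_carton","brush"]:
        r=ctrl.spot_point(p,q)[:3 if q!="peg0" else 8]
        for d in r:
            w=c2w(p,d["position"]); print(q,round(d["score"],2),w.round(0),px(p,w).round(0))
print(ctrl.get_obs())
E
```

```text
pics
top 1 [ 361.94450893   39.96143911 1271.58780513]
carousel 0.86 [549.  63.   1.] [[306. 263.]]
pointer 0.82 [377.  34.  23.] [[320. 345.]]
peg0 0.94 [633. 147.  74.] [[264. 216.]]
canister 0.77 [607.  79.  37.] [[298. 232.]]
carton_front 0.62 [483.  55.  41.] [[310. 292.]]
carton_wide 0.87 [346. 299.  -3.] [[191. 361.]]
carton_wide 0.79 [546. 125.  41.] [[276. 261.]]
carton_wide 0.58 [449. 330.   4.] [[178. 310.]]
carton_low 0.9 [572.   4.  48.] [[335. 248.]]
carton_low 0.81 [819.  15.   2.] [[329. 140.]]
jar 0.64 [585. 329.   1.] [[181. 246.]]
jar 0.32 [570.   4.  45.] [[335. 249.]]
spare_carton 0.78 [ 679. -201.   -3.] [[430. 203.]]
spare_carton 0.74 [610.  80.  40.] [[298. 231.]]
brush 0.75 [ 464. -223.    1.] [[444. 303.]]
scene 2 [1243.99460665  -11.88776242  753.05969124]
carousel 0.7 [545.  60.   4.] [[350. 254.]]
pointer 0.79 [378.  35.  27.] [[335. 191.]]
peg0 0.65 [630. 145.  76.] [[402. 262.]]
canister 0.91 [605.  75.  43.] [[360. 264.]]
carton_front 0.95 [480.  58.  47.] [[348. 216.]]
carton_wide 0.79 [544. 120.  45.] [[382. 240.]]
carton_wide 0.78 [450. 333.   4.] [
[... 380 characters left out ...]

brush 0.17 [542.  60.   2.] [[349. 254.]]
{'t': 1.1, 'qpos': array([-1.29301755e+00,  4.23056365e-01,  1.62991157e+00,  2.77565533e-05,
        1.08861625e+00, -1.89717837e-02]), 'qvel': array([-0.00035442, -0.00124371,  0.00059073, -0.00038292, -0.00111401,
       -0.00095915]), 'joint_torque': array([-1.82934316e-03, -5.44591784e+01, -2.74046838e+01,  6.43014559e-02,
        1.69738289e-02, -7.53196812e-07]), 'ee_pos': array([ 182.80087357, -597.64418262,  230.69777454]), 'orientation': array([-2.52540893e+00,  1.86864234e+00, -3.41106185e-05]), 'ft_force': array([-0.00559845,  0.40709415, -0.36293072]), 'moment': array([-0.02074334, -0.00542325,  0.00889323]), 'width': 87.94246933722141}
```

View pics/top0.png

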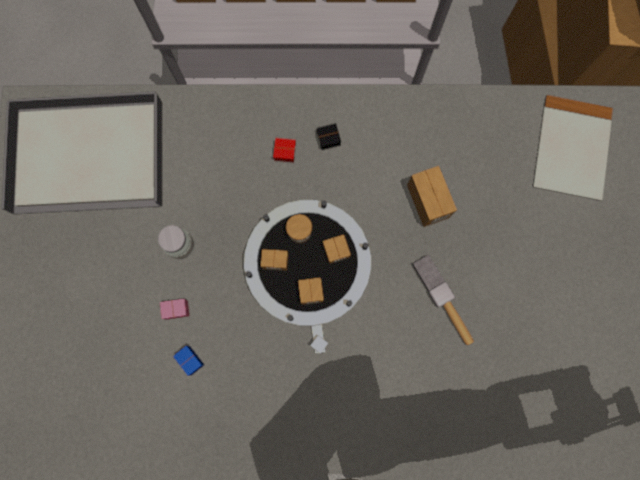

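View pics/scene0.png

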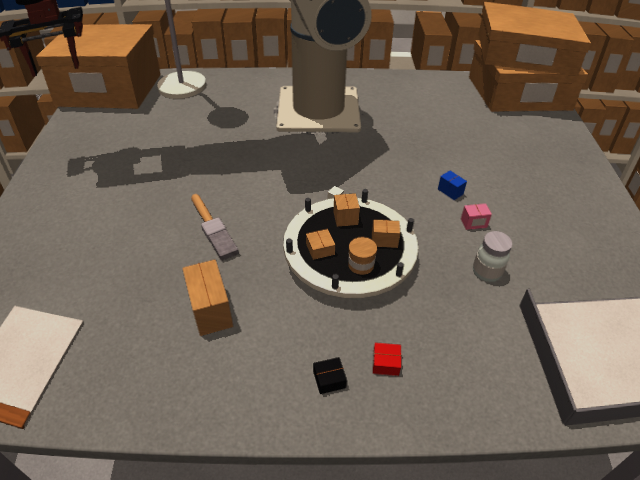

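The canister is the only round thing on the disc: top px (299,228), scene px (362,255). The coloured small cartons lie on the table away from it. Next I refine the axis, the pegs and the canister.

```bash
cat > meas.py <<'E'
from h import *
from scipy.optimize import least_squares
def blobs(p,c,z=72):
    # dark pegs on white ring: search dark blobs near projected r=120 circle
    g=cv2.cvtColor(np.array(p["pixels"]),cv2.COLOR_RGB2GRAY)
    return g
E
python3 - <<'E'
from h import *
a=ctrl.get_image("top"); b=ctrl.get_image("scene")
save(a,"top1.png",(235,190,385,360),4); save(b,"sc1.png",(275,175,430,305),5)
for p in(a,b):
    for q in("pointer","carousel","canister","peg0"):
        print(q,[(round(d["score"],2),c2w(p,d["position"]).round(1)) for d in ctrl.spot_point(p,q)[:1]])
E
```

```text
pointer [(0.63, array([379.3,  35.4,  19.9]))]
carousel [(0.7, array([547.1,  63.8,   0.9]))]
canister [(0.98, array([610.4,  79.9,  39.9]))]
peg0 [(0.75, array([634.8, 148.2,  74.4]))]
pointer [(0.61, array([373.1,  35.8,  30.4]))]
carousel [(0.79, array([543. ,  59. ,   1.9]))]
canister []
peg0 [(0.82, array([629.1, 143.2,  73.7]))]
```

View pics/top1.png

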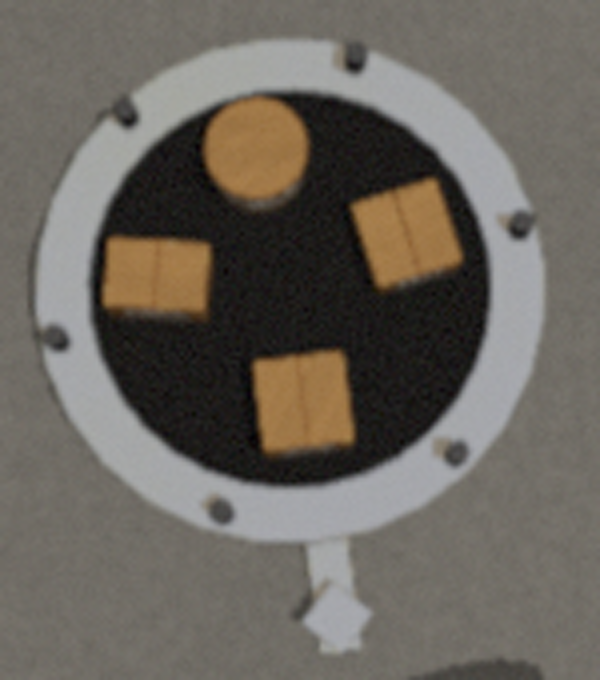

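View pics/sc1.png

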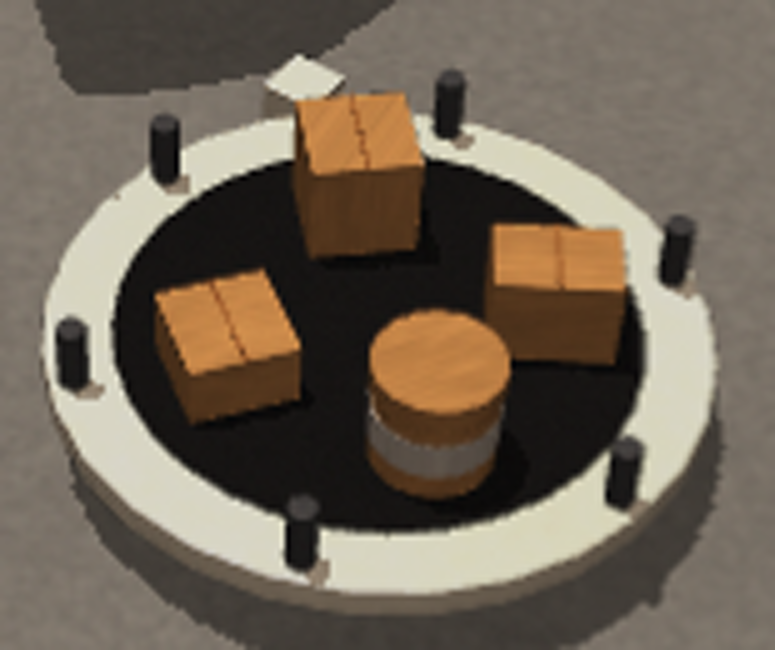

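Top crop: disc ring centre about (289,291), canister lid (257,147), pointer block (337,615). In the full image the lid is about (299,227) and the pointer about (319,344). Now the metric fit.

```bash
cat > meas.py <<'E'
from h import *
from scipy.optimize import least_squares
def full(c,o,s): return (np.array(c,float)+.5)/s-.5+np.array(o)
def mask_center(p,hint,z,rad,kind):
    pass
def circfit(pts,r):
    f=lambda q:np.hypot(pts[:,0]-q[0],pts[:,1]-q[1])-r
    s=least_squares(f,pts[:,:2].mean(0),loss="soft_l1"); return s.x,np.sqrt((f(s.x)**2).mean())
E
python3 - <<'E'
from meas import *
a=ctrl.get_image("top"); b=ctrl.get_image("scene")
T=lambda c,z:plane(a,full(c,(235,190),4),z); S=lambda c,z:plane(b,full(c,(275,175),5),z)
pt=T([(355,46),(124,108),(55,338),(220,511),(457,452),(522,222)],72)
ps=S([(450,76),(166,121),(72,325),(302,503),(627,446),(680,222)],72)
for P in(pt,ps):
    c,e=circfit(P,120); an=np.degrees(np.arctan2(P[:,1]-c[1],P[:,0]-c[0])); print("pegs",c.round(1),e.round(1),an.round(1))
e=T([(33,290),(546,300),(290,40),(290,543),(110,112),(470,470)],42); print("disc",circfit(e,130))
print("ptr",T([(337,615)],27),S([(305,80)],27)); print("can",T([(257,147)],90),S([(440,361)],90))
# disc fit by white segmentation top
im=np.array(a["pixels"]).astype(int); m=((im.min(2)>125)).astype(np.uint8)
n,l,st,ce=cv2.connectedComponentsWithStats(m)
k=l[200+0:330,240:375]; i=np.bincount(k[k>0]).argmax(); print(st[i])
E
```

```text
pegs [546.4  60.6] 1.0 [ -15.6   44.2  104.9  163.9 -136.6  -76.7]
pegs [542.7  60. ] 0.3 [ 164.3 -136.1  -76.2  -16.5   43.2  104. ]
disc (array([545.56910913,  60.93863612]), np.float64(0.5340134984079955))
ptr [[381.05549971  36.89088531  27.        ]] [[376.78582461  36.13402145  27.        ]]
can [[608.19102173  76.31344136  90.        ]] [[606.13254011  75.77914982  90.        ]]
[ 244  200  127  153 4743]
```

```bash
python3 -m handwheel '[[[0,0,0.1],[0,0,0],0],[[0,0,0.1],[0,0,0],0],[[0,0,0.1],[0,0,0],0],[[0,0,0],[-34,-14,0],0],[[0,0,0],[-34,-14,0],0],[[0,0,0],[-34,-14,0],0],[[0,0,0],[-34,-14,0],0],[[0,0,0],[-34,-14,0],0],[[0,0,0],[-34,-14,0],0],[[0,0,0],[-34,-14,0],0]]'; python3 -c "
from h import *
o=ctrl.get_obs();print(cv2.Rodrigues(o['orientation'])[0].round(3),o['t'])"
```

```text
t: 2.53
ee_pos: [286.1, -359.6, 229.7]
orientation: [2.188, -2.251, 0.008]
ft_force: [1.6, -0.4, 1.4]
width: 24.5
[[-0.028 -1.     0.002]
 [-1.     0.028 -0.006]
 [ 0.006 -0.002 -1.   ]] 2.5333
```

```bash
python3 -m handwheel '[[[0,0,-0.03],[-37,-15,10],0],[[0,0,0],[-37,-15,10],0],[[0,0,0],[-37,-15,10],0],[[0,0,0],[-37,-15,10],0],[[0,0,0],[-37,-15,10],0],[[0,0,0],[-37,-15,10],0],[[0,0,0],[-37,-15,10],0],[[0,0,0],[-37,-15,10],0],[[0,0,0],[-37,-15,10],0],[[0,0,0],[-37,-15,10],0]]'
```

```text
t: 3.37
ee_pos: [440.6, 15.3, 131.1]
orientation: [-2.219, 2.221, -0.033]
ft_force: [0.3, -0.1, 0.4]
width: 0.2
```

```bash
python3 -m handwheel '[[[0,0,0],[0,5,0],0],[[0,0,0],[0,0,10],0],[[0,0,0],[0,0,10],0],[[0,0,0],[0,0,10],0],[[0,0,0],[0,0,10],0],[[0,0,0],[0,0,10],0],[[0,0,0],[0,0,10],0],[[0,0,0],[0,0,8],0],[[0,0,0],[0,0,5],0],[[0,0,0],[0,0,0],0]]'
cat > arc.py <<'E'
from h import *
import sys
C=np.array([544.5,60.5])
def plan(a1,step,n=10,r=120):
    # from current measured pos, rows along circle (tool tx,ty) with steps in deg, up to a1
    o=ctrl.get_obs(); p=o["ee_pos"]; R=cv2.Rodrigues(o["orientation"])[0]
    d=p[:2]-C; a=np.degrees(np.arctan2(d[1],d[0])); print("now ang %.1f r %.1f z %.1f t %.2f"%(a,np.hypot(*d),p[2],o["t"]),o["ft_force"].round(1)); print(R.round(3).tolist())
    cur=p.copy()
    for i in range(n):
        a=min(a+step,a1); t=np.r_[C+r*np.array([np.cos(np.radians(a)),np.sin(np.radians(a))]),58]
        print((R.T@(t-cur)).round(1).tolist(),end=","); cur=t
    print("\nend",a)
if __name__=="__main__": plan(float(sys.argv[1]),float(sys.argv[2]))
E
python3 arc.py 200 3
```

```text
t: 4.2
ee_pos: [439.3, 18.6, 53.2]
orientation: [-2.227, 2.211, -0.035]
ft_force: [0.2, 0.2, 0.9]
width: 0.3
now ang -158.3 r 113.3 z 53.2 t 4.20 [0.2 0.2 0.9]
[[0.007, -1.0, 0.018], [-1.0, -0.007, -0.013], [0.013, -0.018, -1.0]]
[8.3, 3.8, -4.7],[5.7, -2.7, 0.1],[5.5, -3.0, 0.1],[5.3, -3.3, 0.1],[5.2, -3.6, 0.1],[5.0, -3.9, 0.1],[4.8, -4.1, 0.1],[4.5, -4.3, 0.1],[4.3, -4.6, 0.1],[4.1, -4.8, 0.1],
end -128.26231659703907
```

```bash
python3 -m handwheel '[[[0,0,0],[2,6,-5],0],[[0,0,0],[5.5,0,0],0],[[0,0,0],[5.5,-3,0],0],[[0,0,0],[5.3,-3.3,0],0],[[0,0,0],[5.2,-3.6,0],0],[[0,0,0],[5,-3.9,0],0],[[0,0,0],[4.8,-4.1,0],0],[[0,0,0],[4.5,-4.3,0],0],[[0,0,0],[4.3,-4.6,0],0],[[0,0,0],[4.1,-4.8,0],0]]'; python3 arc.py 200 3.5
```

```text
t: 5.03
ee_pos: [467.8, -32.7, 61.8]
orientation: [-2.224, 2.211, -0.037]
ft_force: [-0.2, 1.1, -0.5]
width: 0.8
now ang -129.4 r 120.7 z 61.8 t 5.03 [-0.2  1.1 -0.5]
[[0.006, -1.0, 0.021], [-1.0, -0.006, -0.013], [0.013, -0.021, -1.0]]
[3.9, -6.1, 4.0],[4.2, -6.0, 0.2],[3.8, -6.3, 0.2],[3.4, -6.5, 0.2],[3.0, -6.7, 0.2],[2.6, -6.9, 0.2],[2.1, -7.0, 0.2],[1.7, -7.1, 0.2],[1.3, -7.2, 0.2],[0.8, -7.3, 0.2],
end -94.44284803012408
```

```bash
python3 -m handwheel '[[[0,0,0],[4,-6,4],0],[[0,0,0],[4.2,-6,0],0],[[0,0,0],[3.8,-6.3,0],0],[[0,0,0],[3.4,-6.5,0],0],[[0,0,0],[3,-6.7,0],0],[[0,0,0],[2.6,-6.9,0],0],[[0,0,0],[2.1,-7,0],0],[[0,0,0],[1.7,-7.1,0],0],[[0,0,0],[1.3,-7.2,0],0],[[0,0,0],[0.8,-7.3,0],0]]'; python3 arc.py 200 3.5
```

```text
t: 5.87
ee_pos: [541.0, -62.8, 58.3]
orientation: [-2.225, 2.213, -0.034]
ft_force: [-1.0, 0.4, 0.6]
width: 0.1
now ang -91.6 r 123.3 z 58.3 t 5.87 [-1.   0.4  0.6]
[[0.006, -1.0, 0.017], [-1.0, -0.006, -0.013], [0.013, -0.017, -1.0]]
[-3.3, -7.4, 0.4],[-0.4, -7.3, 0.1],[-0.9, -7.3, 0.1],[-1.3, -7.2, 0.1],[-1.7, -7.1, 0.1],[-2.2, -7.0, 0.1],[-2.6, -6.9, 0.1],[-3.0, -6.7, 0.1],[-3.4, -6.5, 0.1],[-3.8, -6.3, 0.1],
end -56.635552780119255
```

```bash
python3 -c "
from h import *
save(ctrl.get_image('top'),'top2.png');save(ctrl.get_image('scene'),'sc2.png')"
```

```text
(no output)
```

View pics/sc2.png

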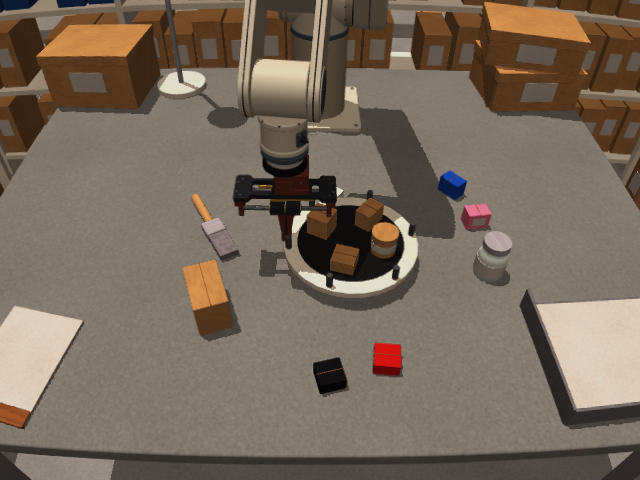

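View pics/top2.png

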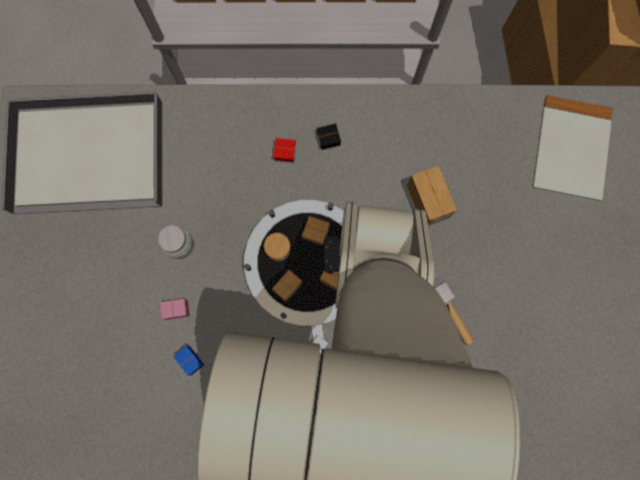

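The disc turns and everything rides along: the canister is now at top (277,246), scene (385,240). Continuing.

```bash
python3 -m handwheel '[[[0,0,0],[-2,-6.5,0],0],[[0,0,0],[-1.5,-7.3,0],0],[[0,0,0],[-1.5,-7.3,0],0],[[0,0,0],[-1.5,-7.2,0],0],[[0,0,0],[-1.8,-7.1,0],0],[[0,0,0],[-2.2,-7,0],0],[[0,0,0],[-2.6,-6.9,0],0],[[0,0,0],[-3,-6.7,0],0],[[0,0,0],[-3.4,-6.5,0],0],[[0,0,0],[-3.8,-6.3,0],0]]'; python3 arc.py 200 3.5
```

```text
t: 6.8
ee_pos: [614.2, -35.8, 58.5]
orientation: [-2.228, 2.214, -0.029]
ft_force: [-1.3, 0.9, -0.1]
width: 0.4
now ang -54.1 r 118.9 z 58.5 t 6.80 [-1.3  0.9 -0.1]
[[0.006, -1.0, 0.013], [-1.0, -0.006, -0.012], [0.012, -0.013, -1.0]]
[-3.5, -6.5, 0.6],[-4.8, -5.5, 0.0],[-5.1, -5.2, 0.0],[-5.4, -4.9, -0.0],[-5.7, -4.6, -0.0],[-6.0, -4.2, -0.0],[-6.2, -3.9, -0.0],[-6.5, -3.5, -0.0],[-6.7, -3.1, -0.0],[-6.8, -2.7, -0.0],
end -19.097903108249078
```

```bash
python3 -m handwheel '[[[0,0,0],[-3.5,-6.4,0],0],[[0,0,0],[-4.6,-5.5,0],0],[[0,0,0],[-5,-5.2,0],0],[[0,0,0],[-5.3,-4.9,0],0],[[0,0,0],[-5.7,-4.6,0],0],[[0,0,0],[-6,-4.2,0],0],[[0,0,0],[-6.2,-3.9,0],0],[[0,0,0],[-6.5,-3.5,0],0],[[0,0,0],[-6.7,-3.1,0],0],[[0,0,0],[-6.8,-2.7,0],0]]'; python3 arc.py 200 3.5
```

```text
t: 7.63
ee_pos: [665.4, 25.8, 59.3]
orientation: [-2.226, 2.212, -0.036]
ft_force: [0.0, -1.3, -0.4]
width: 0.2
now ang -16.0 r 125.8 z 59.3 t 7.63 [ 0.  -1.3 -0.4]
[[0.006, -1.0, 0.018], [-1.0, -0.006, -0.014], [0.014, -0.018, -1.0]]
[-8.7, 3.7, 1.1],[-7.2, -1.4, -0.1],[-7.3, -1.0, -0.1],[-7.3, -0.5, -0.1],[-7.3, -0.1, -0.1],[-7.3, 0.4, -0.1],[-7.3, 0.8, -0.1],[-7.2, 1.3, -0.1],[-7.1, 1.7, -0.1],[-7.0, 2.1, -0.1],
end 18.992809458897703
```

```bash
python3 -m handwheel '[[[0,0,0],[-7,1.5,0],0],[[0,0,0],[-7.2,0.5,0],0],[[0,0,0],[-7.2,0,0],0],[[0,0,0],[-7.2,0,0],0],[[0,0,0],[-7.2,0.2,0],0],[[0,0,0],[-7.2,0.4,0],0],[[0,0,0],[-6,0.7,0],0],[[0,0,0],[-4,0.7,0],0],[[0,0,0],[-2,0.4,0],0],[[0,0,0],[0,0,0],0]]'; python3 arc.py 200 3.5; python3 -c "
from h import *
save(ctrl.get_image('top'),'top3.png');b=ctrl.get_image('scene');save(b,'sc3.png',(235,150,435,300),4)"
```

```text
t: 8.47
ee_pos: [659.9, 89.0, 58.5]
orientation: [-2.228, 2.21, -0.036]
ft_force: [0.8, -0.7, -0.6]
width: 0.6
now ang 13.9 r 118.8 z 58.5 t 8.47 [ 0.8 -0.7 -0.6]
[[0.008, -1.0, 0.019], [-1.0, -0.008, -0.013], [0.014, -0.018, -1.0]]
[-7.3, 0.8, 0.4],[-6.9, 2.3, -0.1],[-6.8, 2.8, -0.1],[-6.6, 3.2, -0.1],[-6.4, 3.6, -0.2],[-6.2, 4.0, -0.2],[-5.9, 4.3, -0.2],[-5.6, 4.7, -0.2],[-5.3, 5.0, -0.2],[-5.0, 5.3, -0.2],
end 48.89509013097529
```

View pics/sc3.png

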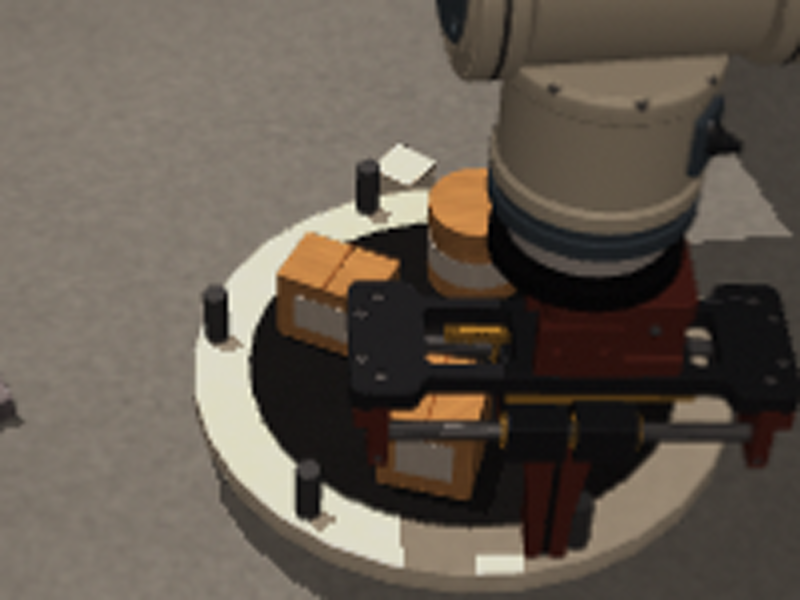

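View pics/top3.png

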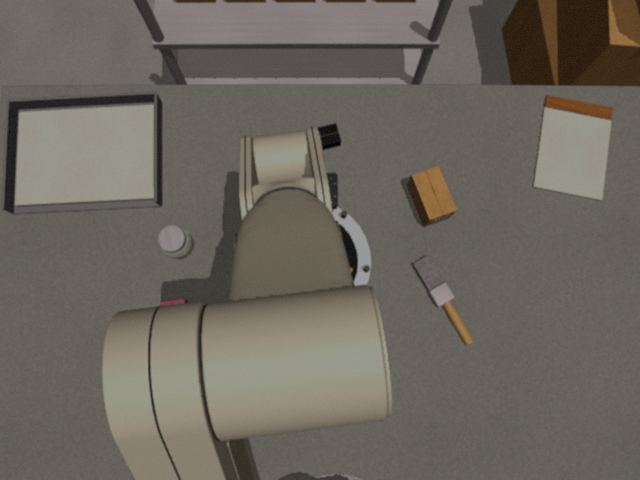

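Run:
```python
from meas import *
b=ctrl.get_image("scene")
P=plane(b,full([(367,163),(215,289),(309,464)],(235,150),4),72); d=P[:,:2]-[542.7,60]
print(np.hypot(*d.T).round(1),np.degrees(np.arctan2(d[:,1],d[:,0])).round(1))
```

```text
[121.6 120.9 118.6] [-158.   -99.   -38.7]
```

```bash
python3 -m handwheel '[[[0,0,0],[-3.6,0.8,0],0],[[0,0,0],[-3.8,1.2,0],0],[[0,0,0],[-3.8,1.4,0],0],[[0,0,0],[-3.7,1.5,0],0],[[0,0,0],[-3.6,1.6,0],0],[[0,0,0],[-3,1.4,0],0],[[0,0,0],[-2,1,0],0],[[0,0,0],[-1,0.5,0],0],[[0,0,0],[0,0,0],0],[[0,0,0],[0,0,0],0]]'; python3 arc.py 200 3; python3 -c "
from h import *
b=ctrl.get_image('scene');save(b,'sc4.png',(235,150,435,300),4)"
```

```text
t: 9.45
ee_pos: [648.9, 113.9, 57.9]
orientation: [-2.227, 2.212, -0.035]
ft_force: [0.6, -0.7, 0.3]
width: 0.2
now ang 27.1 r 117.3 z 57.9 t 9.45 [ 0.6 -0.7  0.3]
[[0.007, -1.0, 0.017], [-1.0, -0.007, -0.015], [0.015, -0.017, -1.0]]
[-6.8, 0.5, -0.2],[-5.4, 3.3, -0.1],[-5.2, 3.5, -0.1],[-5.0, 3.8, -0.1],[-4.8, 4.1, -0.1],[-4.6, 4.3, -0.1],[-4.3, 4.5, -0.1],[-4.1, 4.8, -0.1],[-3.8, 5.0, -0.1],[-3.6, 5.2, -0.1],
end 57.10033279087615
```

View pics/sc4.png

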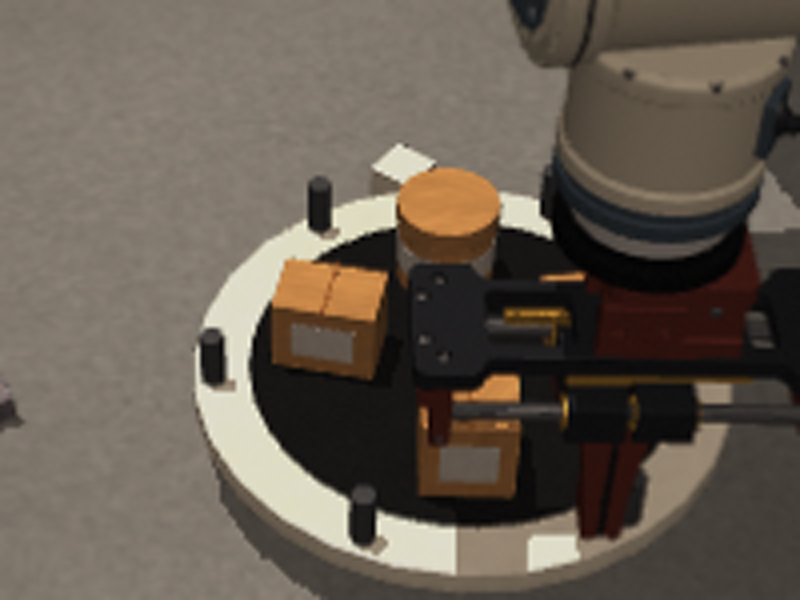

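Now the lid is fully visible at crop (448,202), with pegs at (319,183), (212,334), (364,492) and the pointer at (405,163).

```bash
cat > m2.py <<'E'
from meas import *
def pol(P,c=(542.7,60)):
    d=P[:,:2]-np.array(c); return np.hypot(*d.T).round(1),np.degrees(np.arctan2(d[:,1],d[:,0])).round(2)%360
E
python3 - <<'E'
from m2 import *
b=ctrl.get_image("scene"); F=lambda c:full(c,(235,150),4)
print(pol(plane(b,F([(319,183),(212,334),(364,492)]),72)))
print("can",pol(plane(b,F([(448,202)]),90)),"ptr",pol(plane(b,F([(405,163)]),27)))
E
```

```text
(array([119.5, 120.2, 119.7]), array([215.85, 275.53, 335.26]))
can (array([62.6]), array([186.77])) ptr (array([168.3]), array([187.94]))
```

```bash
python3 -m handwheel '[[[0,0,0],[6,-3,0],0],[[0,0,0],[6,-3,0],0],[[0,0,0],[3,-1,-10],0],[[0,0,0],[0,0,-20],0],[[0,0,0],[0,0,-20],0],[[0,0,0],[0,0,-20],0],[[0,0,0],[0,0,-15],0],[[0,0,0],[20,9,-10],0],[[0,0,0],[34,15,0],0],[[0,0,0],[37,16,0],0]]'; python3 -m handwheel '[[[0,0,0],[37,16,0],0],[[0,0,0],[37,16,0],0],[[0,0,0],[37,16,0],0],[[0,0,0],[37,16,0],0],[[0,0,0],[37,16,0],0],[[0,0,0],[37,16,0],0],[[0,0,0],[37,16,0],0],[[0,0,0],[20,8,0],0],[[0,0,0],[0,0,0],0],[[0,0,0],[0,0,0],0]]'; python3 -c "
from h import *
save(ctrl.get_image('top'),'top5.png',(235,190,385,360),4);b=ctrl.get_image('scene');save(b,'sc5.png',(275,175,430,305),5)"
```

```text
t: 10.38
ee_pos: [621.1, 7.6, 163.4]
orientation: [-2.225, 2.203, -0.043]
ft_force: [0.5, -0.2, -1.1]
width: 0.3
t: 11.22
ee_pos: [498.8, -292.7, 174.8]
orientation: [-2.209, 2.209, -0.067]
ft_force: [0.2, -0.4, 0.2]
width: 0.1
```

View pics/top5.png

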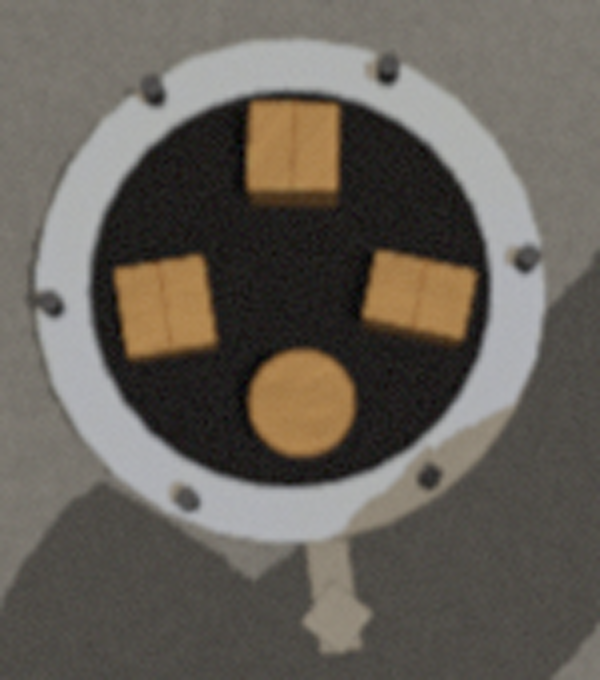

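View pics/sc5.png

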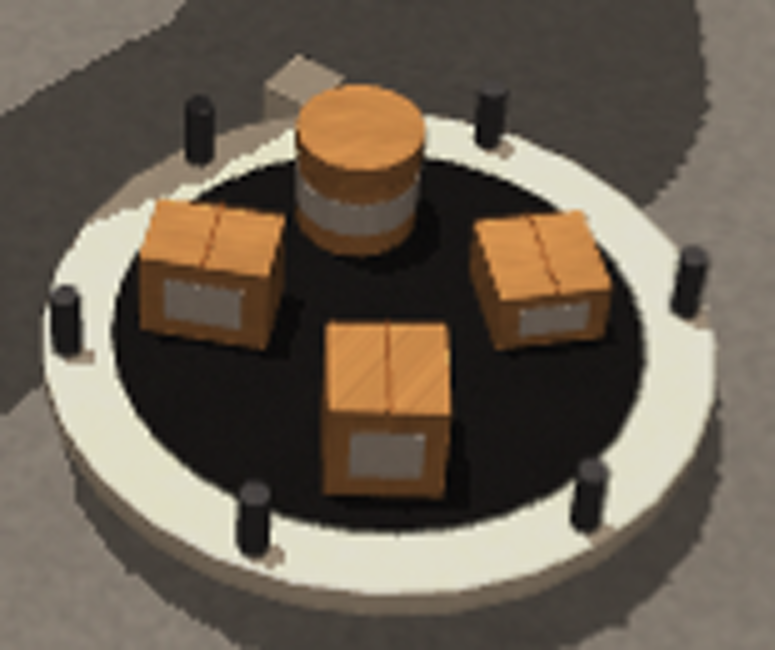

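Run:
```python
from m2 import *
a=ctrl.get_image("top"); b=ctrl.get_image("scene")
T=lambda c,z:plane(a,full(c,(235,190),4),z); S=lambda c,z:plane(b,full(c,(275,175),5),z)
cT=(546,60.8)
ptop=T([(388,64),(152,86),(48,302),(186,498),(429,475),(527,257)],72)
psc=S([(200,101),(67,291),(255,489),(592,465),(693,252),(491,95)],72)
print(circfit(ptop,120),circfit(psc,120))
cT=circfit(ptop,120)[0]; cS=circfit(psc,120)[0]
print(pol(ptop,cT)[1]%60,pol(psc,cS)[1]%60)
print("can T",pol(T([(302,403)],90),cT),"ptr",pol(T([(337,617)],27),cT))
print("can S",pol(S([(360.5,128)],90),cS),"ptr",pol(S([(306,80)],27),cS))
for p,n,w in((a,"T",(295,270,325,310)),(b,"S",(325,185,367,232))):
    r=ctrl.spot_point(p,"canister")[:1]; print(n,[pol(c2w(p,d["position"])[None],cT if n=="T" else cS) for d in r])
# colour segmentation top lid
im=np.array(a["pixels"]).astype(int)[270:312,290:332]; m=(im[...,0]-im[...,2]>60).astype(np.uint8)
n,l,st,ce=cv2.connectedComponentsWithStats(m); i=1+st[1:,4].argmax(); c,r=cv2.minEnclosingCircle(np.argwhere(l==i)[:,::-1].astype(np.float32)); print(ce[i]+[290,270],c[0]+290,c[1]+270,r,st[i])
print(pol(plane(a,[ce[i]+[290,270]],90),cT))
```

```text
(array([545.72908021,  61.1403975 ]), np.float64(0.5045390888686802)) (array([542.17853538,  59.5623302 ]), np.float64(2.4559707176471295))
[35.3  35.16 35.83 35.51 35.32 34.98] [35.16 35.41 35.44 35.47 35.64 34.66]
can T (array([64.6]), array([186.43])) ptr (array([167.4]), array([188.33]))
can S (array([61.8]), array([186.32])) ptr (array([167.]), array([187.91]))
T [(array([61.8]), array([185.28]))]
S [(array([64.8]), array([186.18]))]
[310.03676471 290.29779412] 310.11559867858887 290.28273010253906 13.21732234954834 [  7   8  27  26 544]
(array([64.4]), array([186.3]))
```

The canister is at 186.3° and the front at 188.1°, so about 1.8° more anticlockwise (3.8 mm at a peg). I'll push the peg at 275°, on the right side, for the fine adjustment.

```bash
python3 -m handwheel '[[[0,0,0],[-29,0,5],0],[[0,0,0],[-29,0,5],0],[[0,0,0],[-29,0,5],0],[[0,0,0],[-29,0,5],0],[[0,0,0],[-29,0,5],0],[[0,0,0],[-29,0,5],0],[[0,0,0],[-29,0,5],0],[[0,0,0],[-25,0,5],0],[[0,0,0],[0,0,0],0],[[0,0,0],[0,0,0],0]]'; python3 -c "
from h import *
o=ctrl.get_obs();print(cv2.Rodrigues(o['orientation'])[0].round(3).tolist(),o['ee_pos'])"
```

```text
t: 12.35
ee_pos: [502.3, -45.0, 128.2]
orientation: [-2.229, 2.187, -0.07]
ft_force: [0.4, -0.5, 0.5]
width: 0.4
[[0.019, -0.999, 0.045], [-1.0, -0.02, -0.019], [0.02, -0.044, -0.999]] [502.2882167  -44.96367071 128.2314208 ]
```

```bash
python3 -m handwheel '[[[-0.045,-0.02,0],[6,-1,0],0],[[0,0,0],[6,-1,0],0],[[0,0,0],[0,0,10],0],[[0,0,0],[0,0,10],0],[[0,0,0],[0,0,10],0],[[0,0,0],[0,0,10],0],[[0,0,0],[0,0,10],0],[[0,0,0],[0,0,10],0],[[0,0,0],[0,0,6],0],[[0,0,0],[0,0,0],0]]'; python3 -c "
from h import *
o=ctrl.get_obs();print(cv2.Rodrigues(o['orientation'])[0].round(3).tolist(),o['ee_pos'])"
```

```text
t: 13.18
ee_pos: [503.1, -58.6, 54.6]
orientation: [2.242, -2.199, -0.0]
ft_force: [0.9, -0.2, 0.1]
width: 0.4
[[0.019, -1.0, -0.001], [-1.0, -0.019, -0.001], [0.0, 0.001, -1.0]] [503.05838866 -58.60571849  54.57533405]
```

Go +x to 536, with a couple of mm still clear of the peg.

```bash
python3 -m handwheel '[[[0,0,0],[0,-6,-2],0],[[0,0,0],[0,-6,0],0],[[0,0,0],[0,-6,0],0],[[0,0,0],[0,-5,0],0],[[0,0,0],[0,-3,0],0],[[0,0,0],[0,-3,0],0],[[0,0,0],[0,-2,0],0],[[0,0,0],[0,0,0],0],[[0,0,0],[0,0,0],0],[[0,0,0],[0,0,0],0]]'; python3 -c "
from h import *
b=ctrl.get_image('scene');save(b,'sc6.png',(275,175,430,305),5)"
```

```text
t: 14.02
ee_pos: [539.3, -57.7, 58.0]
orientation: [-2.243, 2.198, -0.003]
ft_force: [-0.1, 1.1, 0.2]
width: 0.4
```

View pics/sc6.png

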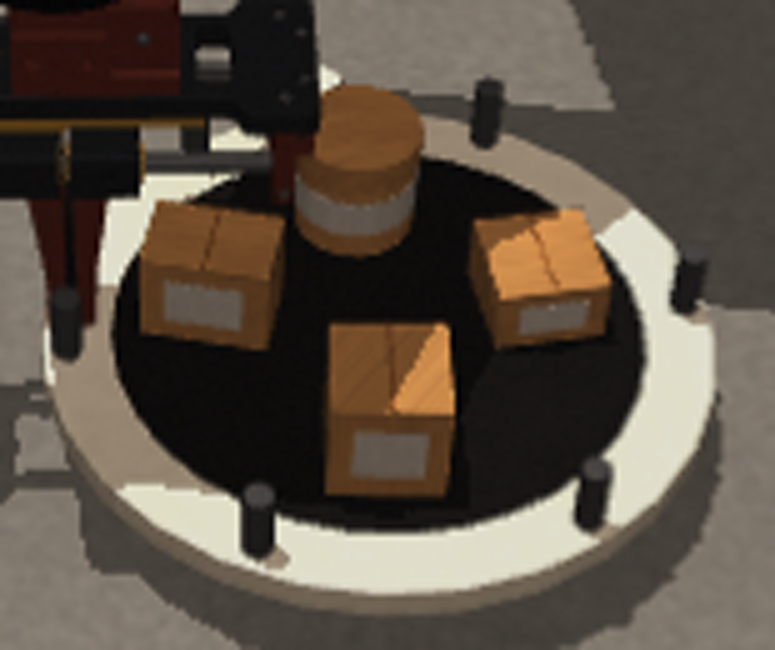

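Run:
```python
from m2 import *
b=ctrl.get_image("scene"); S=lambda c,z:plane(b,full(c,(275,175),5),z)
print(pol(S([(67,293),(259,489),(596,464),(691,261),(488,85)],72),(542.7,60))[1]%60)
print(pol(S([(67,291),(255,489),(592,465),(693,252),(491,95)],72),(542.7,60))[1]%60)
```

```text
[35.65 35.75 36.15 33.57 36.56]
[35.14 35.14 35.44 35.91 34.97]
```

```bash
python3 -m handwheel '[[[0,0,0],[0,-1,0],0],[[0,0,0],[0,-1,0],0],[[0,0,0],[0,-0.6,0],0],[[0,0,0],[0,0,0],0],[[0,0,0],[0,0,0],0],[[0,0,0],[0,0,0],0],[[0,0,0],[0,0,0],0],[[0,0,0],[0,0,0],0],[[0,0,0],[0,0,0],0],[[0,0,0],[0,0,0],0]]'
```

```text
t: 14.95
ee_pos: [541.1, -57.6, 57.9]
orientation: [-2.243, 2.199, -0.002]
ft_force: [-0.1, 0.8, 0.4]
width: 0.4
```

```bash
python3 -m handwheel '[[[0,0,0],[0,-1,0],0],[[0,0,0],[0,-0.4,0],0],[[0,0,0],[0,0,0],0],[[0,0,0],[0,0,0],0],[[0,0,0],[0,5,0],0],[[0,0,0],[0,8,0],0],[[0,0,0],[0,8,0],0],[[0,0,0],[0,3,-10],0],[[0,0,0],[0,0,-20],0],[[0,0,0],[0,0,-25],0]]'; python3 -m handwheel '[[[0,0,0],[15,0,-20],0],[[0,0,0],[30,0,-10],0],[[0,0,0],[36,0,0],0],[[0,0,0],[36,0,0],0],[[0,0,0],[36,0,0],0],[[0,0,0],[36,0,0],0],[[0,0,0],[36,0,0],0],[[0,0,0],[36,0,0],0],[[0,0,0],[15,0,0],0],[[0,0,0],[0,0,0],0]]';  python3 -c "
from h import *
save(ctrl.get_image('top'),'top7.png',(235,190,385,360),4);b=ctrl.get_image('scene');save(b,'sc7.png',(275,175,430,305),5)"
```

```text
t: 15.78
ee_pos: [511.1, -57.6, 110.7]
orientation: [2.239, -2.195, -0.012]
ft_force: [1.1, 0.5, -0.2]
width: 0.3
t: 16.62
ee_pos: [516.0, -345.1, 157.3]
orientation: [2.248, -2.194, 0.011]
ft_force: [0.7, -0.6, -0.4]
width: 0.3
```

View pics/top7.png

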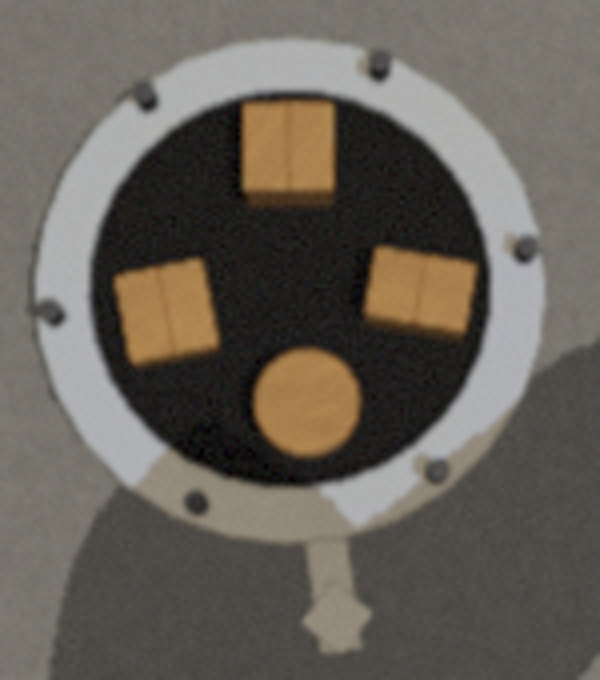

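View pics/sc7.png

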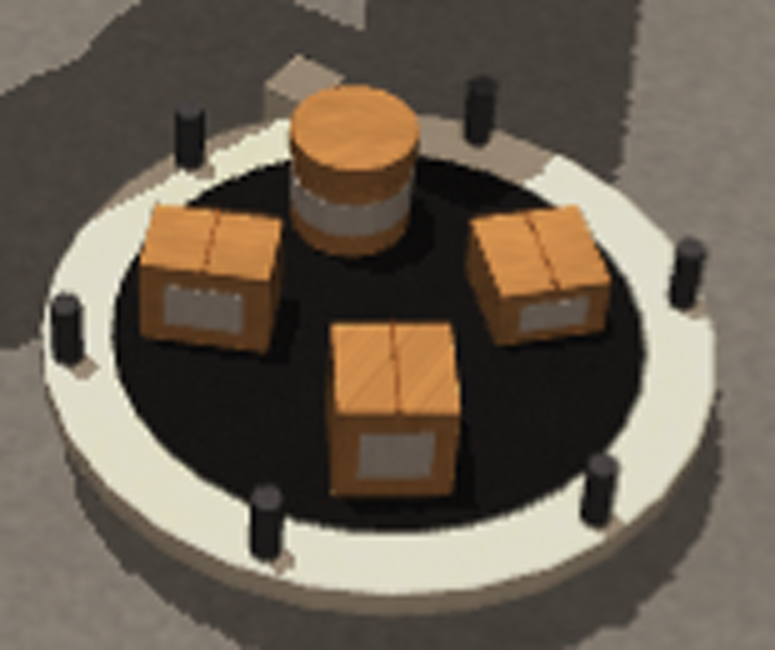

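Run:
```python
from m2 import *
a=ctrl.get_image("top"); b=ctrl.get_image("scene")
T=lambda c,z:plane(a,full(c,(235,190),4),z); S=lambda c,z:plane(b,full(c,(275,175),5),z)
cT=(545.8,61); cS=(542.5,60)
print(pol(T([(379,62),(145,92),(49,312),(196,502),(436,469),(525,247)],72),cT)[1]%60)
print(pol(S([(190,112),(66,300),(268,492),(602,460),(690,246),(481,82)],72),cS)[1]%60)
print("can T",pol(T([(307,402.5)],90),cT),"ptr",pol(T([(337,617)],27),cT))
print("can S",pol(S([(355,128)],90),cS),"ptr",pol(S([(305,79)],27),cS))
im=np.array(a["pixels"]).astype(int)[270:312,290:332]; m=(im[...,0]-im[...,2]>60).astype(np.uint8)
n,l,st,ce=cv2.connectedComponentsWithStats(m); i=1+st[1:,4].argmax()
print(pol(plane(a,[ce[i]+[290,270]],90),cT))
for p,c in((a,cT),(b,cS)):
  for q in("canister","pointer","carousel","jar","spare_carton","brush"):
    print(q,[(round(d["score"],2),c2w(p,d["position"]).round(0),pol(c2w(p,d["position"])[None],c)[1]) for d in ctrl.spot_point(p,q)[:1]])
save(a,"top8.png")
```

```text
[37.54 37.46 38.27 37.99 37.41 37.41]
[38.75 37.49 37.42 37.53 37.43 38.06]
can T (array([64.7]), array([188.46])) ptr (array([167.5]), array([188.28]))
can S (array([62.4]), array([188.64])) ptr (array([168.1]), array([188.16]))
(array([64.3]), array([188.35]))
canister [(0.9, array([487.,  58.,  40.]), array([182.66]))]
pointer [(0.87, array([376.,  34.,  23.]), array([189.17]))]
carousel [(0.62, array([545.,  65.,   0.]), array([96.41]))]
jar [(0.7, array([588., 328.,  -1.]), array([81.05]))]
spare_carton [(0.96, array([ 680., -197.,   -5.]), array([297.57]))]
brush [(0.72, array([ 464., -218.,   -4.]), array([253.6]))]
canister [(0.96, array([479.,  50.,  45.]), array([188.67]))]
pointer [(0.9, array([376.,  34.,  28.]), array([188.89]))]
carousel [(0.6, array([543.,  59.,  -1.]), array([275.53]))]
jar [(0.97, array([584., 331.,   3.]), array([81.29]))]
spare_carton [(0.85, array([ 683., -195.,   -1.]), array([298.83]))]
brush [(0.95, array([ 467., -226.,    2.]), array([255.23]))]
```

View pics/top8.png

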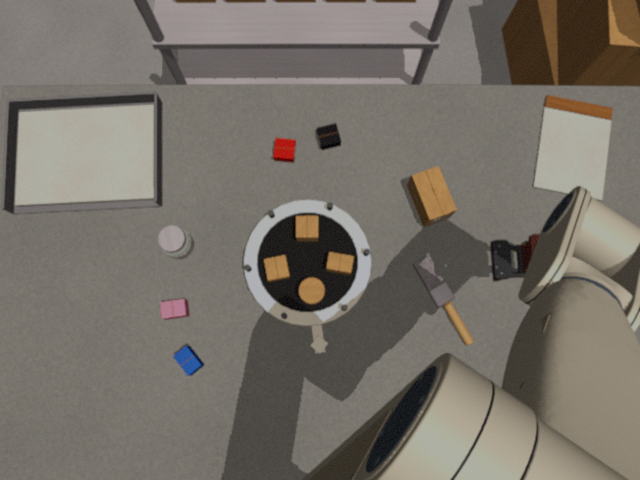

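The canister at 188.4° lines up with the pointer at 188.2°. The jar, carton and brush haven't moved, and the arm is clear of everything.

```bash
python3 -c "
from workcell import ctrl
o=ctrl.get_obs();print(o['t'],abs(o['qvel']).max(),o['ft_force']);print(ctrl.close_job())"
```

```text
17.4167 0.002173968078001563 [-0.21075423 -0.40084483  0.87383994]
the job is handed in; nothing more can be done
None
```

The canister now stands at the front, in line with the pointer to within about half a degree. I handed the job in at t = 17.4 s, with the arm at rest and touching nothing.

I pushed one rim peg anticlockwise with the closed fingertips for about 170° in one sweep. After backing off and measuring, I pushed a second peg another 2° or so to finish. The canister and cartons rode round standing throughout.

**Alignment:** my own measurements put the canister at 188.4° (top camera) and 188.6° (scene camera). The pointer is at 188.3° and 188.2°.

**Table items:** the jar, spare carton and brush were found again within a few mm of their starting positions, which is the detectors' accuracy.

**Check that disagreed:** the network's canister position in the top picture gave 182.7°. The lid's outline in that same picture gave 188.4°, and the network in the scene picture gave 188.7°, so I treated 182.7° as detector error. Its position there was about 8 mm off from the scene camera's.

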